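# Lock the sill vent's damper with its pin

### The arm

A 6-joint arm with a two-finger parallel gripper is mounted at the origin on the work surface. World frame = base frame: x ahead of the robot, y to its left, z up, the work surface at z = 0. Lengths are in m, angles in rad, forces in N, time in s.
With the tool pointing down it reaches from about 0.375 to 0.9 m from the base axis. Payload 3.1 kg.
Tool frame: the origin (TCP) lies at the centre of the arm's flange, where the gripper is bolted on; the fingertips stand 182 mm ahead of it and the grasp point (between the pads) lies 164 mm ahead of it; z points along the fingers, y is the line along which they close (so a half turn about z gives the same grasp; the last joint's range is limited). The gripper opens to 87 mm and grips with 3 to 60 N. Pads are 19 mm wide; open, the fingers measure 117 mm over their backs; the gripper's body (75 mm by 190 mm) begins 51 mm behind the grasp point.
Start: joints at [0.96, 0.527, 1.433, -0, 1.181, -0.178], TCP at [0.262, 0.567, 0.405] pointing down, gripper open.
Joint ranges: [-3.08, 3.08], [-0.75, 2.2], [0.22, 2.44], [-1.43, 4.57], [0, 2.65], [-2.85, 2.85]. Speed limits (rad/s): [2.79, 2.79, 3.14, 3.14, 3.14, 3.14].

### API

Orientations are given as [roll, pitch, yaw] about the fixed x, y, z axes, in that order (R = Rz(yaw) Ry(pitch) Rx(roll)).
In Python, from station import bot gives the robot as it stands.
- The arm moves only by the tool move_arm, never from a script. Its argument "series" is a list of rows, each a list of 7 numbers: the shift along the world's x, y, z as a fraction of full scale, then the turn, a rotation vector about the world's x, y, z as a fraction of full scale, then the gripper's target within -1 to 1 (fully open at 1, half-way at 0, shut at -1). In form: [[dx, dy, dz, rx, ry, rz, claw], ...]. A call has exactly 10 rows; each row is the pose to reach, as a shift and turn from the pose commanded when the call began; what a row does not reach only later rows make up. Full scale, the value 1, is 0.08 m for a shift and 30 degrees for a turn. A row lasts 1/12 s, in which the tool goes at most 41.7 mm and 7.16 degrees, less where a joint would pass 70% of its speed; a pose out of reach is approached as far as the arm can. A call with a number of a shift or a turn outside -1 to 1 is refused whole. A call with a gripper value outside its range is refused whole. The fingers move at their own pace and stop on an object; "grip_force" is the grip in N (left out, the last holds). Time passes only in rows, so rows that repeat a pose let the fingers close, or fill a call up. It gives the time, the measured TCP pose, the force, the opening and the grip force at its end, in the units of the state.
- bot.read_state(): the state, without advancing time (a new reading comes with each control period).
- bot.grab_frame(name): name is "scene" or "top" or "wrist"; returns (picture, depth): 480x640x3 uint8, red, green, blue; 480x640 float32, m along the optical axis (not along the pixel's ray), 0 where there is no reading.
- bot.camera_info(name): a dict with "fx", "fy", "cx", "cy" (pixels), "distortion" ([k1, k2, p1, p2, k3] as OpenCV has them; the pictures are not rectified), "cam_to_world" (4x4, takes a point from camera to world coordinates). Camera axes: x right, y down, z forward; pixel columns grow to the right and rows downward; lengths in m; the calibration is good to about 2 mm. A picture is of the moment at which its call begins: read the wrist's pose just before it. camera_info takes no time and is no camera call; for the wrist camera it gives the pose at the moment of the call.
- bot.hand_in(): hands the job in; it is judged then, once.
Trained networks look in the newest picture that a camera, given by its name, has taken for a name from the list of things; names that differ only in an ending like _2 or _b are one class to them, and where a whole thing is asked for, a point or a joint stands for the part that bears it (a point fixed in the world has none). Each returns a list of dicts, best first, with "conf" (0 to 1); they miss things now and then, are a little off and sometimes report something else, mostly with a low value. They report only what shows in the picture. A call takes as long as a camera call. They do not tell look-alikes from the thing itself.
- bot.spot_in(name, camera): "bbox" ([centre column, centre row, width, height] as shares, 0 to 1, of the picture: columns of its width, rows of its height, round what is visible of it).
- bot.landmark_of(name, camera): "position" ([column, row] as shares, 0 to 1, of the picture: columns of its width, rows of its height: a listed point, or the origin of a listed thing).
The state is a dict: "clock": time; "qpos": joint angles; "qvel": joint speeds; "joint_torque": joint torques, N m; "eef_pos": TCP position; "eef_rot": TCP orientation; "force": force on the tool from outside, world axes, zero at the start; "ft_torque": the same for the moment, N m; "opening": finger opening in m; "gripper_force": force on a finger pad.
Only numpy, scipy, OpenCV 4.12 (cv2) and the standard library are available. Lean on these libraries where they do the work, as an engineer would, in place of code of your own. Each camera call takes 0.05 s, during which the arm holds its last target. There are 200 camera calls.

### The job

The damper of the sill vent is set where it is wanted and now has to be locked. Lift the red-handled locking pin out of the tall frosted vial, feel along the slot in the top of the vent for the eyelet of the yellow damper plate just underneath, and push the pin down through it until its collar sits flush on the top of the vent; then let go. Leave the vial standing where it is and do not disturb the other things on the sill.

Things in the scene. Friction and masses are not known exactly. Their poses are not given: they have to be found in the camera images.
- pin_grip (a point): Centre of the red grip of the loose locking pin (about 120 g). The grip is a cylinder 24 mm in diameter, 25 mm above and below this point; under it a steel collar 30 mm in diameter, 6 mm thick, then the steel shank. z axis: along the pin, tip to grip. At the start the pin stands upright in the vial, its collar resting on the rim.
- pin_collar (a point): Centre of the underside of the pin's collar, 31 mm below pin_grip along the pin.
- pin_tip (a point): Centre of the pin's lower end, 101 mm below pin_grip along the pin. The shank is 14 mm in diameter and 70 mm long from collar to tip; its last 10 mm taper to 7 mm.
- vial_mouth (a point): Centre of the rim of the tall frosted vial (loose, about 350 g, 110 mm tall, 36 mm outside diameter, foot 60 mm in diameter, bore about 19 mm). z up.
- slot (a point): Centre of the slot in the flat top of the sill vent, level with the top. The slot runs along this frame's y, is 90 mm long, 17 mm wide and goes through the 8 mm thick top plate. z up. The vent is a fixed white metal box with an aluminium top, 120 mm (its x) by 280 mm (its y), 100 mm high; the slot is over its middle.
- vent: The same vent, origin at the centre of its underside, axes as slot. A rigid yellow damper plate, 10 mm thick, lies 10 mm below the vent's top and stops the pin's tip. Its one round eyelet, 17 mm wide, is centred across the slot, up to 25 mm either side of the slot's centre along y: place not reported, to be felt with the pin (or seen from above). Free space for the whole shank below it.
- bowl (a point): Middle of the green melamine bowl, 130 mm wide, 55 mm tall; loose bystander. Point is 27 mm above the sill.
- stopper (a point): Middle of the glass carafe stopper, 54 mm wide, 88 mm tall, standing; loose bystander. Point is 44 mm above the sill.
- timer (a point): Middle of the chrome bell timer with dial, 72 mm wide, 68 mm tall; loose bystander. Point is 34 mm above the sill.
- pill_case (a point): Middle of the folded blue pill case, 65 by 150 by 25 mm, lying flat; loose bystander. Point is 12 mm above the sill.
- lotion (a point): Middle of the white lotion bottle, 52 mm wide, 130 mm tall; loose bystander. Point is 65 mm above the sill.
- mug (a point): Middle of the blue mug, 76 mm wide, 85 mm tall; loose bystander. Point is 42 mm above the sill.
There are look-alikes about, which are no part of the job. What is shaped like the part that bears pin_grip but blue is not meant. What is shaped like the part that bears vial_mouth but green is not meant.

How it is judged:
By the outcome, as a careful person would: the job done as asked, in the order asked, and still so for the second after the job is handed in, with the robot touching nothing.
It also fails if it takes over 51 s, if anything falls off the work surface, if the arm or the gripper's body presses on something with over 40 N, if the wrist force passes 120 N, or if a joint passes its speed limit or range.

## Working session

There is one attempt and no reset: what is moved stays moved. The work goes in short steps, Python scripts to look and compute and a tool call to move; the robot and the scene stay as the last step left them, time stands still between calls to the robot, and variables do not carry over. Pictures are saved under pics/ and viewed, at most 10 in all, crops included, and the job is handed in when it is done.

Besides the shell and the picture viewer there is one more tool, called in YAML: its name, and indented under it one key for each argument. move_arm: Moves the arm, as the interface text tells. Shift numbers are shares of 0.08 m and turn numbers shares of 30 degrees, none past 1 either way. Its arguments: {"type":"object","properties":{"series":{"type":"array"},"grip_force":{"type":"number"}},"required":["series"]}

```bash
mkdir -p pics
cat > h.py <<'E'
from station import bot
import numpy as np, cv2
def world(cam,info,uv,d):
    K=np.array([[info['fx'],0,info['cx']],[0,info['fy'],info['cy']],[0,0,1]])
    p=cv2.undistortPoints(np.array([[uv]],float),K,np.array(info['distortion'],float))[0,0]
    return (np.array(info['cam_to_world'])@np.array([p[0]*d,p[1]*d,d,1]))[:3]
def onplane(info,uv,z):
    a=world(None,info,uv,0.); b=world(None,info,uv,1.); return a+(b-a)*(z-a[2])/(b[2]-a[2])
def pix(info,P):
    T=np.linalg.inv(np.array(info['cam_to_world'])); K=np.array([[info['fx'],0,info['cx']],[0,info['fy'],info['cy']],[0,0,1]])
    return cv2.projectPoints(np.array(P,float).reshape(-1,1,3),cv2.Rodrigues(T[:3,:3])[0],T[:3,3],K,np.array(info['distortion'],float))[0][:,0]
def save(n,im): cv2.imwrite('pics/'+n,im[:,:,::-1])
E
python3 - <<'E'
from h import *
Z=dict(pin_grip=.141,vial_mouth=.11,slot=.1,bowl=.027,stopper=.044,timer=.034,pill_case=.012,lotion=.065,mug=.042)
for c in ("top","scene"):
    im,d=bot.grab_frame(c); save(c+'.png',im); np.save(c+'.npy',d); i=bot.camera_info(c)
    print(c,np.round(np.array(i['cam_to_world'])[:3,3],2))
    for n,z in Z.items():
        for r in bot.landmark_of(n,c)[:3]:
            uv=np.array(r['position'])*[640,480]
            print(n,round(r['conf'],2),uv.round(),onplane(i,uv,z).round(3))
s=bot.read_state();print(s['clock'],s['eef_pos'],s['eef_rot'],s['force'],s['opening'])
E
```

```text
top [0.45 0.03 1.18]
pin_grip 0.62 [429. 255.] [ 0.528 -0.23   0.141]
pin_grip 0.44 [393. 255.] [ 0.525 -0.149  0.141]
vial_mouth 0.8 [391. 256.] [ 0.526 -0.149  0.11 ]
vial_mouth 0.77 [366. 303.] [ 0.415 -0.091  0.11 ]
slot 0.56 [265. 241.] [0.557 0.152 0.1  ]
bowl 0.64 [392. 254.] [ 0.537 -0.166  0.027]
bowl 0.58 [173. 317.] [0.368 0.384 0.027]
stopper 0.59 [458. 277.] [ 0.481 -0.326  0.044]
timer 0.8 [402. 217.] [ 0.63  -0.189  0.034]
pill_case 0.61 [369. 165.] [ 0.77  -0.108  0.012]
lotion 0.7 [477. 212.] [ 0.642 -0.37   0.065]
mug 0.59 [163. 232.] [0.581 0.416 0.042]
scene [ 1.2  -0.06  0.84]
pin_grip 0.66 [188. 242.] [ 0.557 -0.232  0.141]
pin_grip 0.62 [229. 220.] [ 0.513 -0.156  0.141]
vial_mouth 0.86 [263. 191.] [ 0.409 -0.088  0.11 ]
vial_mouth 0.74 [234. 230.] [ 0.513 -0.151  0.11 ]
vial_mouth 0.3 [234. 230.] [ 0.513 -0.152  0.11 ]
bowl 0.76 [469. 184.] [0.371 0.391 0.027]
timer 0.86 [223. 306.] [ 0.635 -0.186  0.034]
pill_case 0.74 [271. 368.] [ 0.764 -0.106  0.012]
lotion 0.64 [379. 261.] [0.596 0.124 0.065]
lotion 0.61 [116. 306.] [ 0.627 -0.375  0.065]
mug 0.77 [513. 244.] [0.576 0.41  0.042]
1.0 [0.26209516 0.56736945 0.40476474] [3.14155407e+00 1.57928154e-05 2.70882897e+00] [ 0.34062561  0.02452775 -0.46021961] 0.08738179111755018
```

Run:
```python
import cv2,numpy as np
a=cv2.imread('pics/top.png');b=cv2.imread('pics/scene.png')
c=np.vstack([cv2.resize(a[140:360,140:500],(800,489))]);cv2.imwrite('pics/topc.png',c)
```

```text
(no output)
```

View pics/scene.png

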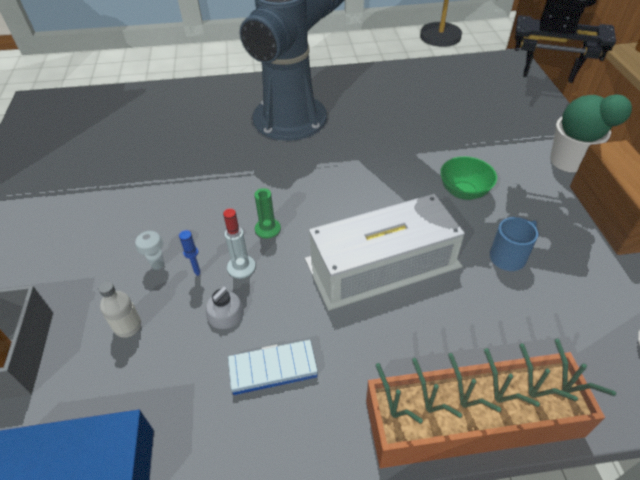

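View pics/topc.png

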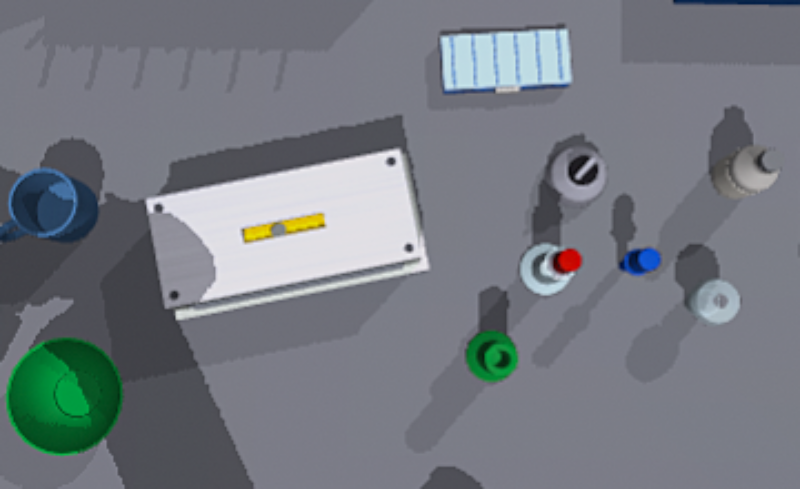

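The candidates are the red-gripped pin at top (396,257) / scene (231,220) and the blue look-alike at top (428,257) / scene (188,242). The clear frosted vial is at scene (238,255) and the green look-alike at (264,210). I choose the red pin in the frosted vial. The eyelet shows as a grey spot in the yellow slot at top (265,243). Next I'll measure both by colour and check the choice in a close crop.

Run:
```python
from h import *
im=cv2.imread('pics/top.png')[:,:,::-1]; d=np.load('top.npy'); i=bot.camera_info('top')
hsv=cv2.cvtColor(np.ascontiguousarray(im),cv2.COLOR_RGB2HSV)
def m(lo,hi): return cv2.inRange(hsv,lo,hi)
red=m((0,150,80),(8,255,255)); red[:, :360]=0; red[:,430:]=0; red[:230]=0; red[290:]=0
v,u=np.nonzero(red); print('red',u.mean(),v.mean(),len(u)); 
P=np.array([world(0,i,(a,b),d[b,a]) for a,b in zip(u,v) if d[b,a]>0]); t=P[P[:,2]>.16]; print('top',t.mean(0),len(t),P[:,2].max())
print('red bbox',u.min(),u.max(),v.min(),v.max())
yl=m((20,120,80),(35,255,255)); v,u=np.nonzero(yl[220:260,230:300]); u=u+230;v=v+220
r=cv2.minAreaRect(np.stack([u,v],1).astype(np.float32)); print('yel',r)
box=cv2.boxPoints(r); W=np.array([onplane(i,p,.1) for p in box]); print(W.round(4), W.mean(0))
hull=np.zeros(yl.shape,np.uint8); cv2.fillPoly(hull,[box.astype(int)],1)
hull=cv2.erode(hull,None)
h=(hull>0)&(yl==0); v,u=np.nonzero(h); print('hole',u.mean(),v.mean(),len(u),onplane(i,(u.mean(),v.mean()),.09))
# vent top edges
w=(np.abs(np.array([[world(0,i,(a,b),d[b,a])[2] if d[b,a]>0 else 0 for a in range(190,350)] for b in range(190,300)])-.1)<.008).astype(np.uint8)
v,u=np.nonzero(w); r=cv2.minAreaRect(np.stack([u+190,v+190],1).astype(np.float32)); print('vent',r); c=np.array([onplane(i,p,.1) for p in cv2.boxPoints(r)]); print(c.round(4),c.mean(0))
im2=cv2.imread('pics/scene.png')
c=np.hstack([cv2.resize(im[220:290,360:440][:,:,::-1],(400,350)),cv2.resize(im[220:265,235:300][:,:,::-1],(400,350),interpolation=cv2.INTER_NEAREST)]); cv2.imwrite('pics/crop1.png',c)
```

```text
red 395.641975308642 256.69135802469134 81
top [ 0.52013341 -0.14975341  0.16576403] 80 0.16887501440149388
red bbox 391 400 252 261
yel ((267.3846435546875, 241.92306518554688), (5.883483409881592, 36.477596282958984), 78.69007110595703)
[[0.5517 0.1898 0.1   ]
 [0.5706 0.1046 0.1   ]
 [0.5567 0.1015 0.1   ]
 [0.5379 0.1865 0.1   ]] [0.55423882 0.14558667 0.1       ]
hole 264.7916666666667 242.5 24 [0.55367621 0.15290569 0.09      ]
vent ((266.4615173339844, 242.80770874023438), (50.00960922241211, 117.47354888916016), 78.69007110595703)
[[ 0.5806  0.2986  0.1   ]
 [ 0.6418  0.0232  0.1   ]
 [ 0.5237 -0.0023  0.1   ]
 [ 0.4639  0.2701  0.1   ]] [0.55248337 0.14739395 0.1       ]
```

View pics/crop1.png

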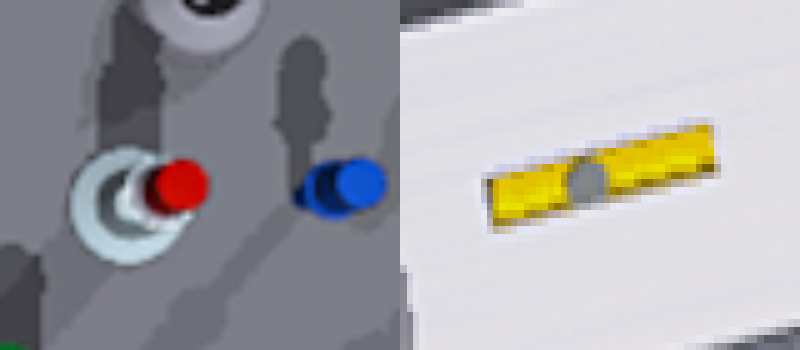

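The crop shows the red grip in the clear frosted vial, with the blue pin to its right. The slot is yellow with a round grey eyelet just left of its centre. I'll go above the pin now.

move_arm:
  series:
    - [0.036, -0.1, 0, 0, 0, 0, 0.2]
    - [0.072, -0.2, 0, 0, 0, 0, 0.2]
    - [0.108, -0.3, 0, 0, 0, 0, 0.2]
    - [0.144, -0.4, 0, 0, 0, 0, 0.2]
    - [0.18, -0.5, 0, 0, 0, 0, 0.2]
    - [0.216, -0.6, 0, 0, 0, 0, 0.2]
    - [0.252, -0.7, 0, 0, 0, 0, 0.2]
    - [0.288, -0.8, 0, 0, 0, 0, 0.2]
    - [0.324, -0.9, 0, 0, 0, 0, 0.2]
    - [0.36, -1, 0, 0, 0, 0, 0.2]

```text
clock: 1.83
eef_pos: [0.2912, 0.4865, 0.4048]
eef_rot: [3.141, 0.0, 2.709]
force: [0.3, -0.1, 0.0]
opening: 0.0524
gripper_force: 0.0
```

move_arm:
  series:
    - [0.036, -0.1, 0, 0, 0, 0, 0.2]
    - [0.072, -0.2, 0, 0, 0, 0, 0.2]
    - [0.108, -0.3, 0, 0, 0, 0, 0.2]
    - [0.144, -0.4, 0, 0, 0, 0, 0.2]
    - [0.18, -0.5, 0, 0, 0, 0, 0.2]
    - [0.216, -0.6, 0, 0, 0, 0, 0.2]
    - [0.252, -0.7, 0, 0, 0, 0, 0.2]
    - [0.288, -0.8, 0, 0, 0, 0, 0.2]
    - [0.324, -0.9, 0, 0, 0, 0, 0.2]
    - [0.36, -1, 0, 0, 0, 0, 0.2]

```text
clock: 2.67
eef_pos: [0.32, 0.4066, 0.4048]
eef_rot: [3.142, 0.0, 2.709]
force: [0.2, -0.1, 0.4]
opening: 0.052
gripper_force: 0.0
```

move_arm:
  series:
    - [0.036, -0.1, 0, 0, 0, 0, 0.2]
    - [0.072, -0.2, 0, 0, 0, 0, 0.2]
    - [0.108, -0.3, 0, 0, 0, 0, 0.2]
    - [0.144, -0.4, 0, 0, 0, 0, 0.2]
    - [0.18, -0.5, 0, 0, 0, 0, 0.2]
    - [0.216, -0.6, 0, 0, 0, 0, 0.2]
    - [0.252, -0.7, 0, 0, 0, 0, 0.2]
    - [0.288, -0.8, 0, 0, 0, 0, 0.2]
    - [0.324, -0.9, 0, 0, 0, 0, 0.2]
    - [0.36, -1, 0, 0, 0, 0, 0.2]

```text
clock: 3.5
eef_pos: [0.3488, 0.3266, 0.4048]
eef_rot: [3.141, 0.0, 2.709]
force: [0.0, -0.3, -0.2]
opening: 0.0521
gripper_force: 0.0
```

move_arm:
  series:
    - [0.036, -0.1, 0, 0, 0, 0, 0.2]
    - [0.072, -0.2, 0, 0, 0, 0, 0.2]
    - [0.108, -0.3, 0, 0, 0, 0, 0.2]
    - [0.144, -0.4, 0, 0, 0, 0, 0.2]
    - [0.18, -0.5, 0, 0, 0, 0, 0.2]
    - [0.216, -0.6, 0, 0, 0, 0, 0.2]
    - [0.252, -0.7, 0, 0, 0, 0, 0.2]
    - [0.288, -0.8, 0, 0, 0, 0, 0.2]
    - [0.324, -0.9, 0, 0, 0, 0, 0.2]
    - [0.36, -1, 0, 0, 0, 0, 0.2]

```text
clock: 4.33
eef_pos: [0.3776, 0.2466, 0.4047]
eef_rot: [3.142, -0.0, 2.709]
force: [0.7, 0.3, -0.2]
opening: 0.0523
gripper_force: 0.0
```

move_arm:
  series:
    - [0.036, -0.1, 0, 0, 0, 0, 0.2]
    - [0.072, -0.2, 0, 0, 0, 0, 0.2]
    - [0.108, -0.3, 0, 0, 0, 0, 0.2]
    - [0.144, -0.4, 0, 0, 0, 0, 0.2]
    - [0.18, -0.5, 0, 0, 0, 0, 0.2]
    - [0.216, -0.6, 0, 0, 0, 0, 0.2]
    - [0.252, -0.7, 0, 0, 0, 0, 0.2]
    - [0.288, -0.8, 0, 0, 0, 0, 0.2]
    - [0.324, -0.9, 0, 0, 0, 0, 0.2]
    - [0.36, -1, 0, 0, 0, 0, 0.2]

```text
clock: 5.17
eef_pos: [0.4064, 0.1666, 0.4047]
eef_rot: [-3.142, -0.0, 2.709]
force: [0.0, 0.1, 0.4]
opening: 0.0521
gripper_force: 0.0
```

Run:
```python
from h import *
s=bot.read_state();print(s['clock'],s['eef_pos'],s['eef_rot'],s['opening'])
i=bot.camera_info('wrist');im,d=bot.grab_frame('wrist');save('w1.png',im)
T=np.array(i['cam_to_world']);print(T.round(3), pix(i,[.553,.1526,.09]))
```

```text
5.1667 [0.40637052 0.16655774 0.40473192] [-3.14155497e+00 -1.21840463e-06  2.70878223e+00] 0.05214995323386
[[ 0.42   0.877  0.234  0.344]
 [ 0.907 -0.406 -0.108  0.196]
 [-0.     0.258 -0.966  0.384]
 [ 0.     0.     0.     1.   ]] [[375.2311856  373.67518466]]
```

View pics/w1.png

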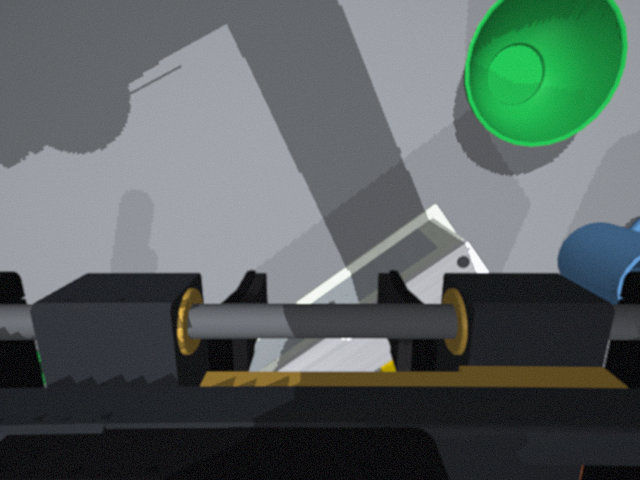

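The wrist view has the vent below the gripper bar; the eyelet, expected at about (375,374), is hidden by the gripper. The next step on the way brings it into the clear upper half.

move_arm:
  series:
    - [0.085, -0.1, 0, 0, 0, 0, 0.2]
    - [0.17, -0.2, 0, 0, 0, 0, 0.2]
    - [0.255, -0.3, 0, 0, 0, 0, 0.2]
    - [0.34, -0.4, 0, 0, 0, 0, 0.2]
    - [0.425, -0.5, 0, 0, 0, 0, 0.2]
    - [0.51, -0.6, 0, 0, 0, 0, 0.2]
    - [0.595, -0.7, 0, 0, 0, 0, 0.2]
    - [0.68, -0.8, 0, 0, 0, 0, 0.2]
    - [0.765, -0.9, 0, 0, 0, 0, 0.2]
    - [0.85, -1, 0, 0, 0, 0, 0.2]

```text
clock: 6.05
eef_pos: [0.4748, 0.0865, 0.4047]
eef_rot: [-3.142, -0.0, 2.709]
force: [0.2, -0.3, 0.5]
opening: 0.0522
gripper_force: 0.0
```

```bash
cat > eye.py <<'E'
from h import *
i=bot.camera_info('wrist');im,d=bot.grab_frame('wrist');save('w2.png',im)
hsv=cv2.cvtColor(np.ascontiguousarray(im),cv2.COLOR_RGB2HSV); yl=cv2.inRange(hsv,(18,120,60),(36,255,255)); yl[265:]=0
n,l,st,_=cv2.connectedComponentsWithStats(cv2.dilate(yl,np.ones((3,3)))); 
u0,v0=pix(i,[.553,.1526,.09])[0]; print('expect',u0,v0,[s.tolist() for s in st[1:] if s[4]>50])
v,u=np.nonzero(yl); r=cv2.minAreaRect(np.stack([u,v],1).astype(np.float32)); b=cv2.boxPoints(r)
W=np.array([onplane(i,p,.1) for p in b]);print(r,W.round(4).tolist(),W.mean(0))
h=np.zeros_like(yl);cv2.fillPoly(h,[b.astype(int)],1);h=cv2.erode(h,np.ones((3,3)))
hole=((h>0)&(yl==0)).astype(np.uint8); hole=cv2.morphologyEx(hole,cv2.MORPH_OPEN,np.ones((5,5)))
v,u=np.nonzero(hole);print('hole',u.mean(),v.mean(),len(u),u.min(),u.max(),v.min(),v.max(),onplane(i,(u.mean(),v.mean()),.09),onplane(i,(u.mean(),v.mean()),.08))
E
python3 eye.py
```

```text
expect 431.00973534770594 275.5247625457152 [[438, 246, 36, 20, 431]]
((456.0384216308594, 260.80767822265625), (14.144854545593262, 31.895259857177734), 56.30992889404297) [[0.5413, 0.1607, 0.1], [0.5361, 0.1852, 0.1], [0.5482, 0.1876, 0.1], [0.5536, 0.163, 0.1]] [0.54478546 0.17411103 0.1       ]
hole 448.28125 267.75 64 444 453 265 271 [0.55252379 0.16825562 0.09      ] [0.55729817 0.17003688 0.08      ]
```

View pics/w2.png

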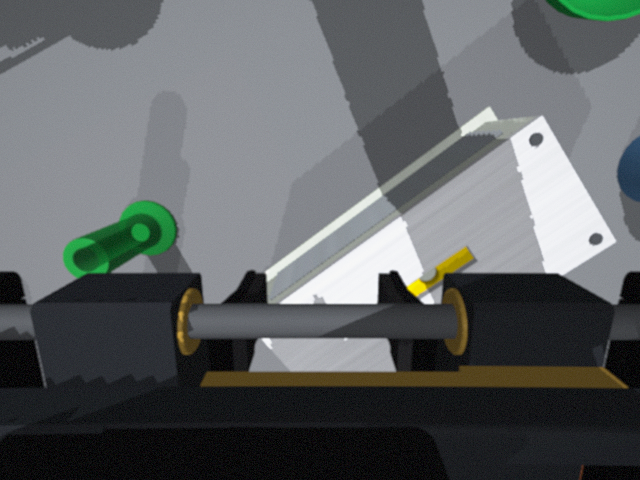

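move_arm:
  series:
    - [0.018, -0.1, 0, 0, 0, 0, 0.2]
    - [0.036, -0.2, 0, 0, 0, 0, 0.2]
    - [0.054, -0.3, 0, 0, 0, 0, 0.2]
    - [0.072, -0.4, 0, 0, 0, 0, 0.2]
    - [0.09, -0.5, 0, 0, 0, 0, 0.2]
    - [0.108, -0.6, 0, 0, 0, 0, 0.2]
    - [0.126, -0.7, 0, 0, 0, 0, 0.2]
    - [0.144, -0.8, 0, 0, 0, 0, 0.2]
    - [0.162, -0.9, 0, 0, 0, 0, 0.2]
    - [0.18, -1, 0, 0, 0, 0, 0.2]

```text
clock: 6.93
eef_pos: [0.4886, 0.0065, 0.4048]
eef_rot: [-3.142, -0.0, 2.709]
force: [0.8, 0.3, -0.6]
opening: 0.0524
gripper_force: 0.0
```

move_arm:
  series:
    - [0.018, -0.1, 0, 0, 0, 0, 0.2]
    - [0.036, -0.2, 0, 0, 0, 0, 0.2]
    - [0.054, -0.3, 0, 0, 0, 0, 0.2]
    - [0.072, -0.4, 0, 0, 0, 0, 0.2]
    - [0.09, -0.5, 0, 0, 0, 0, 0.2]
    - [0.108, -0.6, 0, 0, 0, 0, 0.2]
    - [0.126, -0.7, 0, 0, 0, 0, 0.2]
    - [0.144, -0.8, 0, 0, 0, 0, 0.2]
    - [0.162, -0.9, 0, 0, 0, 0, 0.2]
    - [0.18, -1, 0, 0, 0, 0, 0.2]

```text
clock: 7.77
eef_pos: [0.503, -0.0734, 0.4047]
eef_rot: [3.142, -0.0, 2.709]
force: [-0.4, -1.3, 0.7]
opening: 0.0524
gripper_force: 0.0
```

move_arm:
  series:
    - [0.02, -0.1, 0, 0, 0, 0, 0.2]
    - [0.04, -0.2, 0, 0, 0, 0, 0.2]
    - [0.06, -0.3, 0, 0, 0, 0, 0.2]
    - [0.08, -0.4, 0, 0, 0, 0, 0.2]
    - [0.1, -0.5, 0, 0, 0, 0, 0.2]
    - [0.12, -0.6, 0, 0, 0, 0, 0.2]
    - [0.14, -0.7, 0, 0, 0, 0, 0.2]
    - [0.16, -0.8, 0, 0, 0, 0, 0.2]
    - [0.18, -0.9, 0, 0, 0, 0, 0.2]
    - [0.2, -0.95, 0, 0, 0, 0, 0.2]

```text
clock: 8.6
eef_pos: [0.5192, -0.1498, 0.4048]
eef_rot: [-3.141, 0.0, 2.708]
force: [-0.2, 0.6, 0.6]
opening: 0.0528
gripper_force: 0.0
```

Run:
```python
from h import *
s=bot.read_state();print(s['clock'],s['eef_pos'],s['eef_rot'],s['opening'])
i=bot.camera_info('wrist');im,d=bot.grab_frame('wrist');save('w3.png',im)
print(pix(i,[[.520,-.15,.166],[.52,-.15,.11]]))
```

```text
8.6 [ 0.51915144 -0.14983667  0.40476198] [-3.14131290e+00  4.52841102e-04  2.70816938e+00] 0.05280869933331637
[[322.16159232 255.1343495 ]
 [322.15165467 232.85808853]]
```

View pics/w3.png

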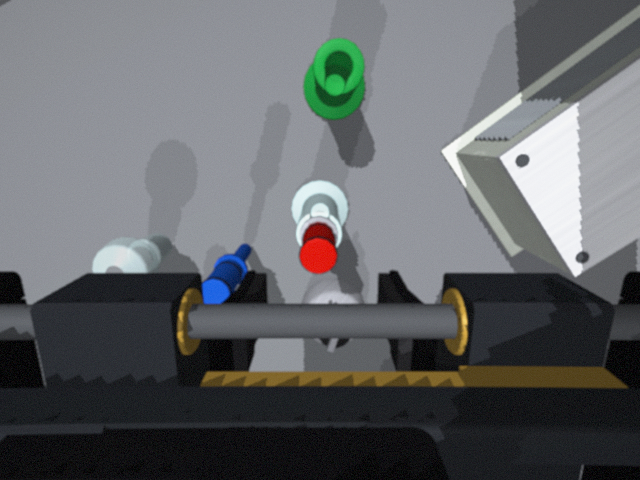

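In w2 the eyelet shows at about (428,274), against (431,276) expected from the top view. In w3 the red grip is at (319,255) between the fingers, against (322,255) expected, and the blue pin at (220,285) is outside the left finger. I'll descend and grasp.

move_arm:
  series:
    - [0, 0, -0.07, 0, 0, 0, 0.2]
    - [0, 0, -0.14, 0, 0, 0, 0.2]
    - [0, 0, -0.21, 0, 0, 0, 0.2]
    - [0, 0, -0.28, 0, 0, 0, 0.2]
    - [0, -0.01, -0.35, 0, 0, 0, 0.2]
    - [0, -0.01, -0.42, 0, 0, 0, 0.2]
    - [0, -0.01, -0.49, 0, 0, 0, 0.2]
    - [0, -0.01, -0.56, 0, 0, 0, 0.2]
    - [0, -0.01, -0.63, 0, 0, 0, 0.2]
    - [0, -0.01, -0.7, 0, 0, 0, 0.2]

```text
clock: 9.48
eef_pos: [0.5189, -0.1494, 0.3482]
eef_rot: [-3.142, -0.0, 2.709]
force: [-0.3, -0.1, 0.0]
opening: 0.0522
gripper_force: 0.0
```

move_arm:
  series:
    - [0, 0, -0.09, 0, 0, 0, 0.2]
    - [0, 0, -0.18, 0, 0, 0, 0.2]
    - [0, 0, -0.27, 0, 0, 0, 0.2]
    - [0, 0, -0.36, 0, 0, 0, 0.2]
    - [0, 0, -0.45, 0, 0, 0, 0.2]
    - [0, 0, -0.54, 0, 0, 0, 0.2]
    - [0, 0, -0.54, 0, 0, 0, 0.2]
    - [0, 0, -0.54, 0, 0, 0, -0.2]
    - [0, 0, -0.54, 0, 0, 0, -0.4]
    - [0, 0, -0.54, 0, 0, 0, -0.6]
  grip_force: 25

```text
clock: 10.32
eef_pos: [0.5191, -0.1495, 0.3059]
eef_rot: [-3.142, 0.001, 2.709]
force: [0.1, 0.2, 0.3]
opening: 0.0395
gripper_force: 0.0
```

move_arm:
  series:
    - [0, 0, 0, 0, 0, 0, -1]
    - [0, 0, 0, 0, 0, 0, -1]
    - [0, 0, 0, 0, 0, 0, -1]
    - [0, 0, 0, 0, 0, 0, -1]
    - [0, 0, 0.02, 0, 0, 0, -1]
    - [0, 0, 0.04, 0, 0, 0, -1]
    - [0, 0, 0.07, 0, 0, 0, -1]
    - [0, 0, 0.1, 0, 0, 0, -1]
    - [0, 0, 0.14, 0, 0, 0, -1]
    - [0, 0, 0.18, 0, 0, 0, -1]

```text
clock: 11.15
eef_pos: [0.5188, -0.1494, 0.3202]
eef_rot: [-3.142, -0.0, 2.709]
force: [-0.8, -1.7, -1.7]
opening: 0.0233
gripper_force: 25.0
```

Run:
```python
from h import *
s=bot.read_state();print(s['clock'],s['eef_pos'],s['eef_rot'],s['opening'],s['force'],s['gripper_force'])
im,d=bot.grab_frame('scene'); a=cv2.resize(im[150:330,140:340],(600,540));save('s2.png',a)
```

```text
11.15 [ 0.51883238 -0.14940778  0.32018703] [-3.14155386e+00 -3.04238193e-04  2.70882152e+00] 0.0232982209753832 [-0.78031406 -1.7316955  -1.71913133] 24.996587773784995
```

View pics/s2.png

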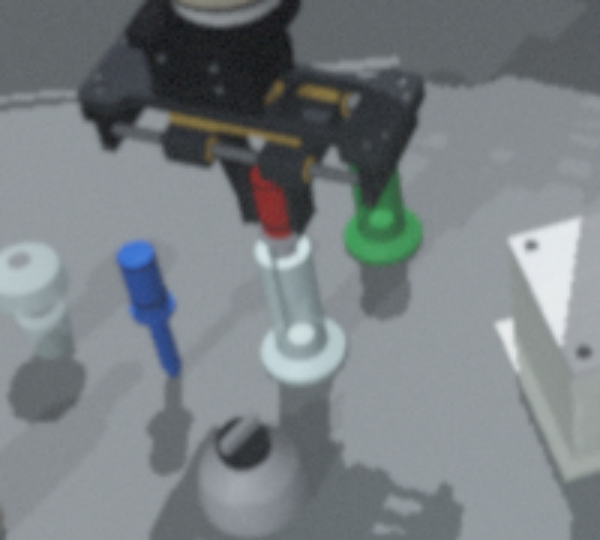

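The pin is held and rising; the vial stands at about (303,350) in the crop. I'll lift it clear and carry it to the vent.

move_arm:
  series:
    - [0, 0, 0.08, 0, 0, 0, -1]
    - [0, 0, 0.18, 0, 0, 0, -1]
    - [0, 0, 0.28, 0, 0, 0, -1]
    - [0, 0, 0.38, 0, 0, 0, -1]
    - [0, 0, 0.48, 0, 0, 0, -1]
    - [0, 0, 0.58, 0, 0, 0, -1]
    - [0, 0, 0.68, 0, 0, 0, -1]
    - [0, 0, 0.79, 0, 0, 0, -1]
    - [0, 0, 0.9, 0, 0, 0, -1]
    - [0, 0, 1, 0, 0, 0, -1]

```text
clock: 12.03
eef_pos: [0.5189, -0.1494, 0.4011]
eef_rot: [3.141, 0.001, 2.709]
force: [-0.4, 0.3, -0.6]
opening: 0.0233
gripper_force: 25.0
```

move_arm:
  series:
    - [0, 0.03, 0.05, 0, 0, 0, -1]
    - [0, 0.12, 0.1, 0, 0, 0, -1]
    - [0.02, 0.22, 0.1, 0, 0, 0, -1]
    - [0.03, 0.33, 0.1, 0, 0, 0, -1]
    - [0.04, 0.44, 0.1, 0, 0, 0, -1]
    - [0.05, 0.55, 0.1, 0, 0, 0, -1]
    - [0.06, 0.66, 0.1, 0, 0, 0, -1]
    - [0.08, 0.77, 0.1, 0, 0, 0, -1]
    - [0.09, 0.88, 0.1, 0, 0, 0, -1]
    - [0.1, 1, 0.1, 0, 0, 0, -1]

```text
clock: 12.87
eef_pos: [0.527, -0.0685, 0.4078]
eef_rot: [-3.142, -0.0, 2.709]
force: [0.6, 0.3, -0.9]
opening: 0.0233
gripper_force: 25.0
```

move_arm:
  series:
    - [0.01, 0.1, 0, 0, 0, 0, -1]
    - [0.02, 0.2, 0, 0, 0, 0, -1]
    - [0.03, 0.3, 0, 0, 0, 0, -1]
    - [0.04, 0.4, 0, 0, 0, 0, -1]
    - [0.05, 0.5, 0, 0, 0, 0, -1]
    - [0.06, 0.6, 0, 0, 0, 0, -1]
    - [0.07, 0.7, 0, 0, 0, 0, -1]
    - [0.08, 0.8, 0, 0, 0, 0, -1]
    - [0.09, 0.9, 0, 0, 0, 0, -1]
    - [0.1, 1, 0, 0, 0, 0, -1]

```text
clock: 13.7
eef_pos: [0.535, 0.0114, 0.408]
eef_rot: [-3.142, 0.0, 2.709]
force: [-0.1, 0.3, -0.9]
opening: 0.0234
gripper_force: 25.0
```

move_arm:
  series:
    - [0.01, 0.1, 0, 0, 0, 0, -1]
    - [0.02, 0.2, 0, 0, 0, 0, -1]
    - [0.03, 0.3, 0, 0, 0, 0, -1]
    - [0.04, 0.4, 0, 0, 0, 0, -1]
    - [0.05, 0.5, 0, 0, 0, 0, -1]
    - [0.06, 0.6, 0, 0, 0, 0, -1]
    - [0.07, 0.7, 0, 0, 0, 0, -1]
    - [0.08, 0.8, 0, 0, 0, 0, -1]
    - [0.09, 0.9, 0, 0, 0, 0, -1]
    - [0.1, 1, 0, 0, 0, 0, -1]

```text
clock: 14.53
eef_pos: [0.543, 0.0914, 0.4079]
eef_rot: [-3.142, -0.0, 2.709]
force: [0.1, 0.0, -2.0]
opening: 0.0234
gripper_force: 25.0
```

move_arm:
  series:
    - [0.01, 0.1, 0, 0, 0, 0, -1]
    - [0.02, 0.2, 0, 0, 0, 0, -1]
    - [0.04, 0.3, 0, 0, 0, 0, -1]
    - [0.06, 0.4, 0, 0, 0, 0, -1]
    - [0.08, 0.5, 0, 0, 0, 0, -1]
    - [0.1, 0.6, 0, 0, 0, 0, -1]
    - [0.11, 0.7, 0, 0, 0, 0, -1]
    - [0.12, 0.76, 0, 0, 0, 0, -1]
    - [0.12, 0.77, 0, 0, 0, 0, -1]
    - [0.12, 0.77, 0, 0, 0, 0, -1]

```text
clock: 15.37
eef_pos: [0.5525, 0.1525, 0.4079]
eef_rot: [-3.141, -0.0, 2.71]
force: [-0.0, -0.0, 0.2]
opening: 0.0231
gripper_force: 25.0
```

Run:
```python
from h import *
s=bot.read_state();print(s['clock'],s['eef_pos'],s['eef_rot'],s['opening'],s['force'])
p=s['eef_pos'];out=[]
for c,(x0,x1,y0,y1) in dict(scene=(300,480,140,275),wrist=(220,420,130,280)).items():
    i=bot.camera_info(c);im,d=bot.grab_frame(c)
    print(c,'tip',pix(i,[p[0],p[1],p[2]-.2657]),'collar',pix(i,[p[0],p[1],p[2]-.1957]),'eye',pix(i,[.5525,.1526,.09]))
    out.append(cv2.resize(im[y0:y1,x0:x1],(400,300)*1 if c=='scene' else (400,300)))
save('p4.png',np.hstack(out))
print([ (n,r['conf'],np.array(r['position'])*[640,480]) for c in('scene','wrist') for n in('pin_tip','pin_collar') for r in bot.landmark_of(n,c)[:1]])
```

```text
15.3667 [0.55245665 0.15252796 0.40785274] [-3.14127963e+00 -1.29637608e-04  2.70950401e+00] 0.023131625905262982 [-0.00087029 -0.00691945  0.22109647]
scene tip [[391.85358398 216.21993723]] collar [[395.16370611 189.32427131]] eye [[389.65855503 234.44331543]]
wrist tip [[322.30678588 242.11715562]] collar [[322.36507955 279.45204967]] eye [[322.38092014 225.06680106]]
[('pin_tip', 0.72, array([199.616, 272.4  ])), ('pin_collar', 0.82, array([190.528, 254.304])), ('pin_tip', 0.8, array([322.88 , 245.088])), ('pin_collar', 0.95, array([322.304, 284.4  ]))]
```

View pics/p4.png

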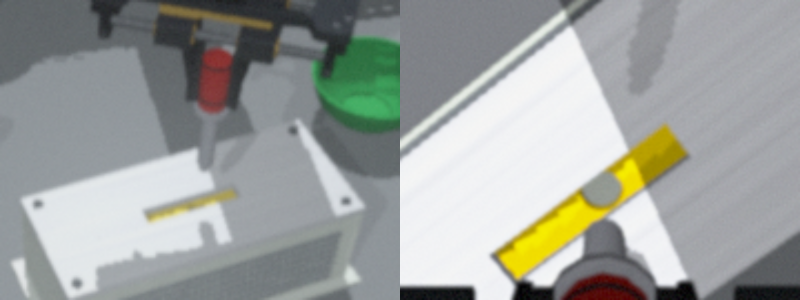

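The right half (wrist) shows the tip at about (323,245) and the eyelet at about (321,224), nearly in line. I'll get the fine offset between tip and eyelet from the same camera.

Run:
```python
from h import *
p=np.array(bot.read_state()['eef_pos']); i=bot.camera_info('wrist'); im,d=bot.grab_frame('wrist'); np.save('w5.npy',im)
hsv=cv2.cvtColor(np.ascontiguousarray(im),cv2.COLOR_RGB2HSV); yl=cv2.inRange(hsv,(18,120,50),(36,255,255)); yl[270:]=0
n,l,st,c=cv2.connectedComponentsWithStats(yl); k=np.argsort(-st[1:,4])[:2]+1; 
v,u=np.nonzero(np.isin(l,k)); r=cv2.minAreaRect(np.stack([u,v],1).astype(np.float32)); b=cv2.boxPoints(r)
W=np.array([onplane(i,q,.09) for q in b]); print('slot rect',r,'world',W.round(4).tolist(),W.mean(0).round(4))
h=np.zeros_like(yl);cv2.fillPoly(h,[b.astype(int)],1);hole=((h>0)&(yl==0)).astype(np.uint8); hole[:, :300]=0;hole[:,345:]=0
hole=cv2.morphologyEx(hole,cv2.MORPH_OPEN,np.ones((7,7)))
n,l,st,c=cv2.connectedComponentsWithStats(hole);print(st[1:].tolist(),c[1:].round(1).tolist(),[onplane(i,q,.09).round(4).tolist() for q in c[1:]])
for n_,dz in (('pin_tip',.2657),('pin_collar',.1957)):
    q=np.array(bot.landmark_of(n_,'wrist')[0]['position'])*[640,480]; print(n_,q,(onplane(i,q,p[2]-dz)-p).round(4))
```

```text
slot rect ((315.320068359375, 230.76002502441406), (18.399999618530273, 107.20000457763672), 53.13010025024414) world [[0.5569, 0.0984, 0.09], [0.5375, 0.1863, 0.09], [0.5523, 0.1897, 0.09], [0.5727, 0.101, 0.09]] [0.5549 0.1438 0.09  ]
[[312, 216, 18, 16, 246]] [[320.7, 223.7]] [[0.551, 0.1515, 0.09]]
pin_tip [324.928 245.904] [ 0.0033  0.0009 -0.2657]
pin_collar [321.28  281.184] [ 0.0007 -0.0005 -0.1957]
```

move_arm:
  series:
    - [-0.03, -0.005, -0.08, 0, 0, 0, -1]
    - [-0.03, -0.005, -0.16, 0, 0, 0, -1]
    - [-0.03, -0.005, -0.24, 0, 0, 0, -1]
    - [-0.03, -0.005, -0.32, 0, 0, 0, -1]
    - [-0.03, -0.005, -0.4, 0, 0, 0, -1]
    - [-0.03, -0.005, -0.46, 0, 0, 0, -1]
    - [-0.03, -0.005, -0.5, 0, 0, 0, -1]
    - [-0.03, -0.005, -0.54, 0, 0, 0, -1]
    - [-0.03, -0.005, -0.58, 0, 0, 0, -1]
    - [-0.03, -0.005, -0.62, 0, 0, 0, -1]

```text
clock: 16.65
eef_pos: [0.5502, 0.1518, 0.3582]
eef_rot: [3.141, 0.0, 2.709]
force: [-1.1, 1.2, -1.2]
opening: 0.0234
gripper_force: 25.0
```

Run:
```python
from h import *
s=bot.read_state();print(s['clock'],s['eef_pos'],s['force'],s['ft_torque'])
im,_=bot.grab_frame('wrist');save('p6.png',cv2.resize(im[150:290,240:410],(680,560)))
```

```text
16.65 [0.55019121 0.15179689 0.35820063] [-1.06304393  1.19458999 -1.2238788 ] [-0.03615072 -0.06855911  0.02379864]
```

View pics/p6.png

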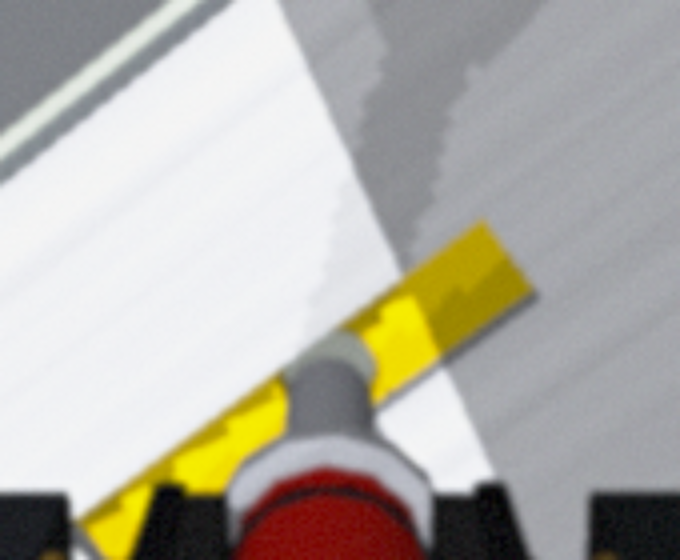

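The tip at crop (333,390) lies in the slot, centred over the eyelet (its rim spans x 288–376). I'll go on down gently.

move_arm:
  series:
    - [0, 0, -0.02, 0, 0, 0, -1]
    - [0, 0, -0.04, 0, 0, 0, -1]
    - [0, 0, -0.06, 0, 0, 0, -1]
    - [0, 0, -0.08, 0, 0, 0, -1]
    - [0, 0, -0.1, 0, 0, 0, -1]
    - [0, 0, -0.12, 0, 0, 0, -1]
    - [0, 0, -0.14, 0, 0, 0, -1]
    - [0, 0, -0.16, 0, 0, 0, -1]
    - [0, 0, -0.18, 0, 0, 0, -1]
    - [0, 0, -0.2, 0, 0, 0, -1]

```text
clock: 17.53
eef_pos: [0.5501, 0.1518, 0.3422]
eef_rot: [-3.142, -0.0, 2.709]
force: [0.7, 0.0, -1.1]
opening: 0.0233
gripper_force: 25.0
```

move_arm:
  series:
    - [0, 0, -0.03, 0, 0, 0, -1]
    - [0, 0, -0.06, 0, 0, 0, -1]
    - [0, 0, -0.09, 0, 0, 0, -1]
    - [0, 0, -0.12, 0, 0, 0, -1]
    - [0, 0, -0.15, 0, 0, 0, -1]
    - [0, 0, -0.18, 0, 0, 0, -1]
    - [0, 0, -0.21, 0, 0, 0, -1]
    - [0, 0, -0.24, 0, 0, 0, -1]
    - [0, 0, -0.27, 0, 0, 0, -1]
    - [0, 0, -0.3, 0, 0, 0, -1]

```text
clock: 18.37
eef_pos: [0.5501, 0.1518, 0.3181]
eef_rot: [-3.142, -0.0, 2.709]
force: [-0.4, 0.2, -1.0]
opening: 0.0235
gripper_force: 25.0
```

move_arm:
  series:
    - [0, 0, -0.03, 0, 0, 0, -1]
    - [0, 0, -0.06, 0, 0, 0, -1]
    - [0, 0, -0.09, 0, 0, 0, -1]
    - [0, 0, -0.12, 0, 0, 0, -1]
    - [0, 0, -0.15, 0, 0, 0, -1]
    - [0, 0, -0.18, 0, 0, 0, -1]
    - [0, 0, -0.2, 0, 0, 0, -1]
    - [0, 0, -0.22, 0, 0, 0, -1]
    - [0, 0, -0.24, 0, 0, 0, -1]
    - [0, 0, -0.26, 0, 0, 0, -1]

```text
clock: 19.2
eef_pos: [0.5501, 0.1518, 0.2975]
eef_rot: [3.141, 0.0, 2.709]
force: [-0.1, -0.7, -0.4]
opening: 0.0237
gripper_force: 25.0
```

move_arm:
  series:
    - [0, 0, -0.005, 0, 0, 0, -1]
    - [0, 0, -0.01, 0, 0, 0, -1]
    - [0, 0, -0.015, 0, 0, 0, -1]
    - [0, 0, -0.02, 0, 0, 0, -1]
    - [0, 0, -0.02, 0, 0, 0, -1]
    - [0, 0, -0.025, 0, 0, 0, -1]
    - [0, 0, -0.025, 0, 0, 0, -1]
    - [0, 0, -0.03, 0, 0, 0, -1]
    - [0, 0, -0.03, 0, 0, 0, -1]
    - [0, 0, -0.03, 0, 0, 0, -1]

```text
clock: 20.03
eef_pos: [0.5501, 0.1518, 0.2958]
eef_rot: [3.141, 0.0, 2.709]
force: [-1.8, -1.1, 4.8]
opening: 0.0233
gripper_force: 25.0
```

The collar has made contact. A small further press will seat it.

move_arm:
  series:
    - [0, 0, -0.004, 0, 0, 0, -1]
    - [0, 0, -0.008, 0, 0, 0, -1]
    - [0, 0, -0.01, 0, 0, 0, -1]
    - [0, 0, -0.01, 0, 0, 0, -1]
    - [0, 0, -0.01, 0, 0, 0, -1]
    - [0, 0, -0.01, 0, 0, 0, -1]
    - [0, 0, -0.01, 0, 0, 0, -1]
    - [0, 0, -0.01, 0, 0, 0, -1]
    - [0, 0, -0.01, 0, 0, 0, -1]
    - [0, 0, -0.01, 0, 0, 0, -1]

```text
clock: 20.87
eef_pos: [0.55, 0.1518, 0.2958]
eef_rot: [3.141, 0.001, 2.709]
force: [-3.1, -0.6, 9.3]
opening: 0.0233
gripper_force: 25.0
```

move_arm:
  series:
    - [0, 0, 0.01, 0, 0, 0, -1]
    - [0, 0, 0.01, 0, 0, 0, -0.3]
    - [0, 0, 0.01, 0, 0, 0, -0.1]
    - [0, 0, 0.01, 0, 0, 0, 0.1]
    - [0, 0, 0.01, 0, 0, 0, 0.2]
    - [0, 0, 0.01, 0, 0, 0, 0.2]
    - [0, 0, 0.01, 0, 0, 0, 0.2]
    - [0, 0, 0.01, 0, 0, 0, 0.2]
    - [0, 0, 0.01, 0, 0, 0, 0.2]
    - [0, 0, 0.01, 0, 0, 0, 0.2]

```text
clock: 21.7
eef_pos: [0.5501, 0.1518, 0.2951]
eef_rot: [-3.142, -0.0, 2.709]
force: [0.2, 0.9, -0.2]
opening: 0.0519
gripper_force: 0.0
```

move_arm:
  series:
    - [0, 0, 0.05, 0, 0, 0, 0.2]
    - [0, 0, 0.15, 0, 0, 0, 0.2]
    - [0, 0, 0.25, 0, 0, 0, 0.2]
    - [0, 0, 0.35, 0, 0, 0, 0.2]
    - [0, 0, 0.45, 0, 0, 0, 0.2]
    - [0, 0, 0.55, 0, 0, 0, 0.2]
    - [0, 0, 0.65, 0, 0, 0, 0.2]
    - [0, 0, 0.75, 0, 0, 0, 0.2]
    - [0, 0, 0.85, 0, 0, 0, 0.2]
    - [0, 0, 0.95, 0, 0, 0, 0.2]

```text
clock: 22.53
eef_pos: [0.55, 0.1518, 0.372]
eef_rot: [3.142, 0.0, 2.709]
force: [-0.1, -0.1, 1.0]
opening: 0.0522
gripper_force: 0.0
```

Run:
```python
from h import *
s=bot.read_state();print(s['clock'],s['eef_pos'],s['force'],s['opening'])
im,d=bot.grab_frame('scene'); save('s7.png',cv2.resize(im[130:340,90:490],(800,420)))
```

```text
22.5333 [0.55004468 0.15175593 0.3720372 ] [-0.07019063 -0.08623315  0.97424545] 0.052243697023111796
```

View pics/s7.png

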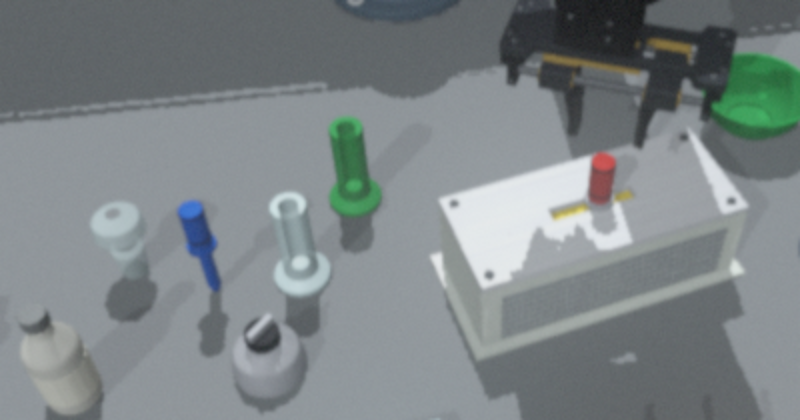

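The pin stands seated in the vent at crop (601,180), the vial stands empty at (300,245), the other things look untouched, and the gripper is clear.

```bash
python3 -c "
from station import bot
print(bot.hand_in())"
```

```text
the job is handed in; nothing more can be done
None
```

The red pin is pushed through the damper eyelet with its collar seated on the vent top and released; the vial still stands in place, nothing else looks moved, and the job was handed in at about 22.6 s (no verdict returned).

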